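# Open the syringe case and put two syringes away

## Robot

A 6-joint arm with a two-finger parallel gripper is mounted at the origin on a cart in front of the work surface, level with it; the furniture and walls round the work are solid. World frame = base frame: x ahead of the robot, y to its left, z up, the work surface at z = 0. Lengths are in mm, angles in rad, forces in N, time in s.
With the tool pointing down it reaches from about 325 to 925 mm from the base axis. Payload 3.1 kg.
Tool frame: the origin (TCP) lies at the very end of the fingers, on their centre line; the grasp point (between the pads) lies bot.tcp_to_grasp behind it (bot.tcp_to_grasp is the distance from the TCP to the grasp point, in mm); z points along the fingers, y is the line along which they close (so a half turn about z gives the same grasp; the last joint's range is limited). The gripper opens to 85 mm and grips with 20 to 120 N. Pads are 22 mm wide; open, the fingers measure 114 mm over their backs; the gripper's body (76 mm by 85 mm) begins 54 mm behind the grasp point. The pads swing forward as they close: fully open they stand 13 mm farther back than shut.
Start: joints at [-1.213, 0.217, 1.613, -0, 1.311, -0.112], TCP at [282.964, -557.289, 231.3] pointing down, gripper open.
Joint ranges: [-2.75, 2.75], [-0.78, 2.1], [0.31, 2.55], [-1.13, 4.27], [0.13, 2.63], [-2.58, 2.58]. Speed limits (rad/s): [2.79, 2.79, 3.14, 3.14, 3.14, 3.14].

## Interface

Orientations are given as [roll, pitch, yaw] about the fixed x, y, z axes, in that order (R = Rz(yaw) Ry(pitch) Rx(roll)).
In Python, from plant import readout, cams, close_job, bot gives the robot as it stands. The module is installed in compiled form; this text tells all that it offers.
- The arm moves only by the shell command python3 -m pendant 'ROWS' [FORCE]. ROWS is JSON, a list of rows, each an object of numbers: "x", "y", "z": the shift along the tool's x, y, z in mm; "spin": the turn about the tool's z in rad; "jaw": the finger opening in mm, from 0 to 85.4. In form: [{"x": .., "y": .., "z": .., "spin": .., "jaw": ..}, ...]. A call has 1 to 12 rows; each row is the pose to reach, as a shift and turn from the pose commanded when the call began, along the tool's axes at that moment; what a row does not reach only later rows make up. A row lasts 1/12 s, in which the tool goes at most 41.7 mm and 7.16 degrees, less where a joint would pass 70% of its speed; a pose out of reach is approached as far as the arm can. A call with a gripper value outside its range is refused whole. The fingers move at their own pace and stop on an object; FORCE is the grip in N (left out, the last holds). Time passes only in rows, so rows that repeat a pose let the fingers close. It gives the time, the measured TCP pose, the force, the opening and the grip force at its end, in the units of the state.
- readout.observe(): the state, without advancing time (a new reading comes with each control period).
- cams.capture(name): name is "scene" or "top" or "wrist"; returns (picture, depth): 400x640x3 uint8, red, green, blue; 400x640 float32, mm along the optical axis (not along the pixel's ray), 0 where there is no reading.
- cams.camera_model(name): a dict with "mtx" (3x3 intrinsics, pixels), "k1" (the pictures are not rectified: a ray, as slopes to the right and down, at radius r is drawn at 1 + k1 r^2 times it, then the intrinsics apply), "world_from_camera" (4x4, takes a point from camera to world coordinates); the wrist camera has in their place "hand_eye" (4x4, takes a point from camera to tool coordinates, whose origin is the TCP and whose axes are the flange's). Camera axes: x right, y down, z forward; pixel columns grow to the right and rows downward; lengths in mm; the calibration is good to about 2 mm. A picture is of the moment at which its call begins: read the wrist's pose just before it. camera_model takes no time and is no camera call.
- close_job(): hands the job in; it is judged then, once.
The state is a dict: "time": time; "joint_positions": joint angles; "joint_velocities": joint speeds; "effort": joint torques, N m; "tcp_pos": TCP position; "eef_rot": TCP orientation; "ft_force": force on the tool from outside, world axes, zero at the start; "wrist_torque": the same for the moment, N m; "finger_gap": finger opening in mm; "gripper_force": force on a finger pad.
Only numpy, scipy, OpenCV 4.12 (cv2) and the standard library are available. Lean on these libraries where they do the work, as an engineer would, in place of code of your own. Each camera call takes 0.05 s, during which the arm holds its last target. There are 200 camera calls.

## Task

Swing the lid of the closed grey case with the black carrying handle fully open until it leans back on its stop by itself, without ever letting it slam. Then lay the two syringes from the open bench in front (not the one under the instrument table) flat in the case, one in each compartment, lying along it from front to back with both nozzles pointing towards the hinge, and leave the lid open. Leave the other things on the bench where they are.

Things in the scene. Friction and masses are not known exactly. Their poses are not given: they have to be found in the camera images.
- case: grey plastic storage case, fixed to the bench; 150 mm deep (x) by 190 mm wide (y), base 40 mm high with the closed 12 mm lid on top. Origin: centre of its underside. x points from the handle side (front) to the hinge side (back), y to its left, z up. Walls 3 mm; a divider along x, 26 mm high, splits it into a left and a right compartment
- left_bay (a point): centre of the floor of the compartment on the case's +y side (4 mm above the bench); axes as the case. The compartment is 144 mm long (x), 90 mm wide (y), its outer walls rise 36 mm above the floor, the divider 22 mm
- right_bay (a point): the same for the compartment on the case's -y side
- case_hinge (a point): middle of the lid's hinge line, at the back upper edge of the base (case x = +75 mm, z = 40 mm); the lid turns about the case's y axis through it
- case_lid (a joint): lid angle in rad: 0 closed, 1.57 upright, 1.83 leaning back on its stop. Hinge nearly free (lid 0.3 kg): it falls shut if let go before upright, and falls back on its stop if let go past about 1.65
- lid_bar (a point): middle of the lid's handle, a round black bar 10 mm thick and 100 mm long parallel to the hinge, held in front of the lid by two arms at its ends; the lid closed, it stands 42 mm in front of the case and 46 mm above the bench. It is 192 mm from the hinge line in the plane of the lid and 6 mm out of it, towards the lid's upper face. Axes of the lid: with the lid closed those of the case, turning with the lid
- syringe_1_barrel (a point): the slimmer syringe: plastic syringe, 108 mm long, lying flat, light (about 30 g). This point is on the barrel axis, half-way up, where the barrel is free to be gripped (barrel 14 mm across); 8.5 mm above whatever the syringe lies on. x axis: along the barrel towards the nozzle; z up. From this point the nozzle tip is 36 mm ahead, the finger flange (28 mm wide) 29 mm behind and the green plunger end 72 mm behind
- syringe_1_nozzle (a point): nozzle tip of the slimmer syringe, on its axis
- syringe_2_barrel (a point): the thicker syringe: plastic syringe, 106 mm long, lying flat, light (about 30 g). This point is on the barrel axis, half-way up, where the barrel is free to be gripped (barrel 18 mm across); 11 mm above whatever the syringe lies on. x axis: along the barrel towards the nozzle; z up. From this point the nozzle tip is 45 mm ahead, the finger flange (37 mm wide) 36 mm behind and the green plunger end 61 mm behind
- syringe_2_nozzle (a point): nozzle tip of the thicker syringe, on its axis
- timer: bystander: white timer with three keys, 62 x 66 x 20 mm; origin under its centre
- tube_cutter: bystander: blue tube cutter, 24 x 89 (along its y) x 18 mm; origin under its centre
- label_tape: bystander: yellow roll of tape, 67 mm across, 18 mm high; origin under its centre
- beaker_100: bystander: clear beaker, 54 mm across, 70 mm high; origin under its centre
Not all that is in view belongs to the job. What is shaped like the part that bears syringe_1_barrel but turquoise is not meant. Leave any turquoise look-alike of the part that bears syringe_2_barrel alone.

How it is judged (in metres and radians):
On the way:
1. the lid is open on its stop (value of joint case_lid above 1.77 rad), for 0.3 s.
At the end, for the whole second after the job is handed in: Lid on its stop (over 1.77 rad). One syringe at rest in each compartment, either way: barrel point within 30 mm of the mid-line, under 25 mm above the floor, axis within 0.4 rad of front-to-back, nozzle tip towards the hinge, 34 to 76 mm from the compartment's centre (wholly inside) (value of joint case_lid above 1.77 rad and ((y of syringe_1_barrel in the frame of left_bay between -0.03 and 0.03 m and z of each of syringe_1_barrel, syringe_1_nozzle in the frame of left_bay below 0.025 m and x of syringe_1_nozzle in the frame of left_bay between 0.034 and 0.076 m and x of syringe_1_barrel in the frame of left_bay above -0.03 m and y of syringe_2_barrel in the frame of right_bay between -0.03 and 0.03 m and z of each of syringe_2_barrel, syringe_2_nozzle in the frame of right_bay below 0.025 m and x of syringe_2_nozzle in the frame of right_bay between 0.034 and 0.076 m and x of syringe_2_barrel in the frame of right_bay above -0.03 m) or (y of syringe_1_barrel in the frame of right_bay between -0.03 and 0.03 m and z of each of syringe_1_barrel, syringe_1_nozzle in the frame of right_bay below 0.025 m and x of syringe_1_nozzle in the frame of right_bay between 0.034 and 0.076 m and x of syringe_1_barrel in the frame of right_bay above -0.03 m and y of syringe_2_barrel in the frame of left_bay between -0.03 and 0.03 m and z of each of syringe_2_barrel, syringe_2_nozzle in the frame of left_bay below 0.025 m and x of syringe_2_nozzle in the frame of left_bay between 0.034 and 0.076 m and x of syringe_2_barrel in the frame of left_bay above -0.03 m)) and angle between the x axis of each of syringe_1_barrel, syringe_2_barrel and the x axis of case, either way round below 0.4 rad and linear speed of each of syringe_1, syringe_2 below 0.02 m/s); the robot touches nothing.
It fails at once if the lid slams (turns faster than 3 rad/s either way) (velocity of joint case_lid above 3 rad/s or velocity of joint case_lid below -3 rad/s).
It fails at once if a bystander is displaced by more than 40 mm (distance of any of timer, tube_cutter, label_tape, beaker_100 from where it was at the start of the episode above 0.04 m).
It also fails if it takes over 72 s, if anything falls off the work surface, if the arm or the gripper's body presses on something with over 40 N, if the wrist force passes 120 N, or if a joint passes its speed limit or range.

## Working session

There is one attempt and no reset: what is moved stays moved. The work goes in short steps, Python scripts to look and compute and a shell command to move; the robot and the scene stay as the last step left them, time stands still between calls to the robot, and variables do not carry over. Pictures are saved under pics/ and viewed, at most 11 in all, crops included, and the job is handed in when it is done.

```bash
mkdir -p pics; cat > h.py <<'E'
import numpy as np, cv2
from plant import readout, cams, close_job, bot
from scipy.spatial.transform import Rotation as Rn
def snap(n,f):
    s=readout.observe(); p,d=cams.capture(n); cv2.imwrite(f'pics/{f}.png',p[...,::-1]); np.savez(f'pics/{f}.npz',d=d,pos=s['tcp_pos'],rot=s['eef_rot'],n=n); return p,d,s
def pts(f,uv,z=None,depth=False):
    D=np.load(f'pics/{f}.npz'); n=str(D['n']); m=cams.camera_model(n); d=D['d']
    K=np.array(m['mtx'],float); uv=np.array(uv,float).reshape(-1,1,2)
    x=cv2.undistortPoints(uv,K,np.array([m['k1'],0,0,0.]))[:,0]
    if n=='wrist':
        T=np.eye(4);T[:3,:3]=Rn.from_euler('xyz',D['rot']).as_matrix();T[:3,3]=D['pos'];T=T@np.array(m['hand_eye'])
    else: T=np.array(m['world_from_camera'])
    r=np.c_[x,np.ones(len(x))]
    if z is None:
        dd=np.array([d[int(round(v)),int(round(u))] for u,v in uv[:,0]]); 
        return (r*dd[:,None])@T[:3,:3].T+T[:3,3]
    w=r@T[:3,:3].T; return T[:3,3]+w*((z-T[2,3])/w[:,2])[:,None]
E
python3 - <<'E'
from h import *
for n in('scene','top'): snap(n,n+'0')
a=cv2.imread('pics/scene0.png');b=cv2.imread('pics/top0.png')
print(readout.observe(),bot.tcp_to_grasp)
for n in('scene','top','wrist'): print(cams.camera_model(n))
E
```

```text
{'time': 0.1, 'joint_positions': array([-1.21322409e+00,  2.17696553e-01,  1.61480666e+00, -1.30880222e-05,
        1.31129375e+00, -1.12207833e-01]), 'joint_velocities': array([ 0.00082794, -0.0020262 , -0.00175931, -0.00078558,  0.00090503,
        0.00080093]), 'effort': array([-6.16858306e-04, -3.98079979e+01, -3.04968882e+01, -1.27762073e-04,
        4.25526741e-03, -2.14835927e-05]), 'tcp_pos': array([ 282.68023502, -556.58221899,  230.07055745]), 'eef_rot': array([-3.13940079e+00, -2.34258608e-04,  4.69783181e-01]), 'ft_force': array([-0.4404572 ,  0.10758045, -0.45811202]), 'wrist_torque': array([ 0.00122804, -0.05521444,  0.05432528]), 'gripper_force': 0.0, 'finger_gap': 85.46787286132793} 18.700000000000003
{'mtx': array([[362.13113755,   0.        , 317.59027155],
       [  0.        , 362.13113755, 195.27625117],
       [  0.        ,   0.        ,   1.        ]]), 'k1': 0.01866615444784255, 'world_from_camera': array([[-8.86863989e-01, -3.60039188e-01,  2.89558366e-01,
         2.13670305e+02],
       [-4.61981467e-01,  6.81880482e-01, -5.67108573e-01,
         5.5826485
[... 577 characters left out ...]
979e-02, -6.70979346e-02, -9.97651256e-01,
         1.60810889e+03],
       [ 0.00000000e+00,  0.00000000e+00,  0.00000000e+00,
         1.00000000e+00]])}
{'mtx': array([[275.55099291,   0.        , 320.81901625],
       [  0.        , 275.55099291, 199.57107819],
       [  0.        ,   0.        ,   1.        ]]), 'k1': -0.04076249235987551, 'hand_eye': array([[ 4.06857060e-04, -9.64399248e-01, -2.64450232e-01,
         6.60400509e+01],
       [ 9.99999902e-01,  3.45667101e-04,  2.77919693e-04,
         2.05769326e-01],
       [-1.76613798e-04, -2.64450319e-01,  9.64399294e-01,
        -1.42847625e+02],
       [ 0.00000000e+00,  0.00000000e+00,  0.00000000e+00,
         1.00000000e+00]])}
```

View pics/top0.png

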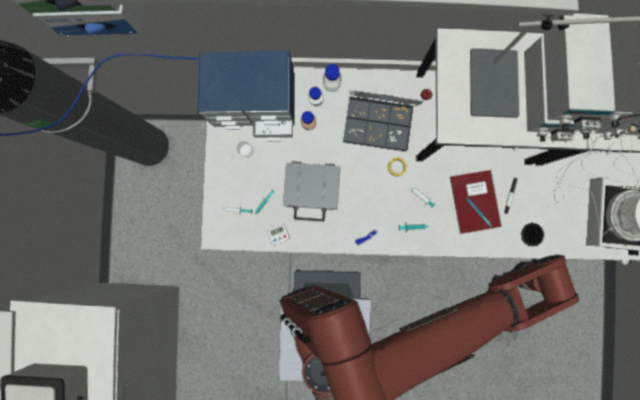

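View pics/scene0.png

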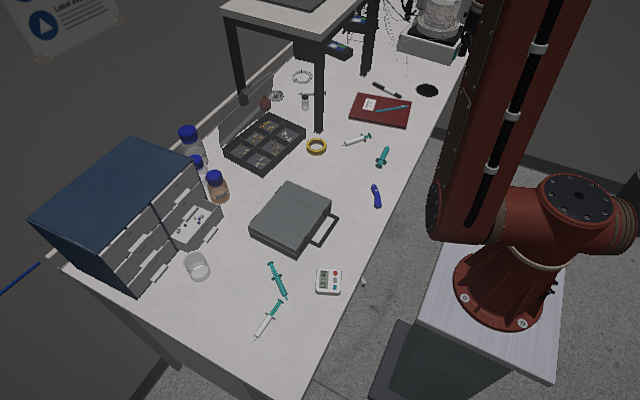

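Candidates in the top view: clear syringes at (238,210) and (422,196); turquoise look-alikes at (265,201) and (413,227). The third clear syringe, under the instrument table, should be at about (305,98) in the scene view. I choose the two clear ones on the open bench and check them in a crop.

```bash
python3 - <<'E'
from h import *
b=cv2.imread('pics/top0.png')
r=lambda x,y,w,h,s:cv2.resize(b[y:y+h,x:x+w],None,fx=s,fy=s,interpolation=cv2.INTER_CUBIC)
A=r(220,180,66,50,6);C=r(395,180,66,50,6);Ca=r(270,150,132,75,6)
o=np.vstack([np.hstack([A,C]),cv2.resize(Ca,(792,450))[:300] if 0 else r(277,155,132,49,6)[:, :792]])
cv2.imwrite('pics/crop1.png',o)
E
```

```text
(no output)
```

View pics/crop1.png

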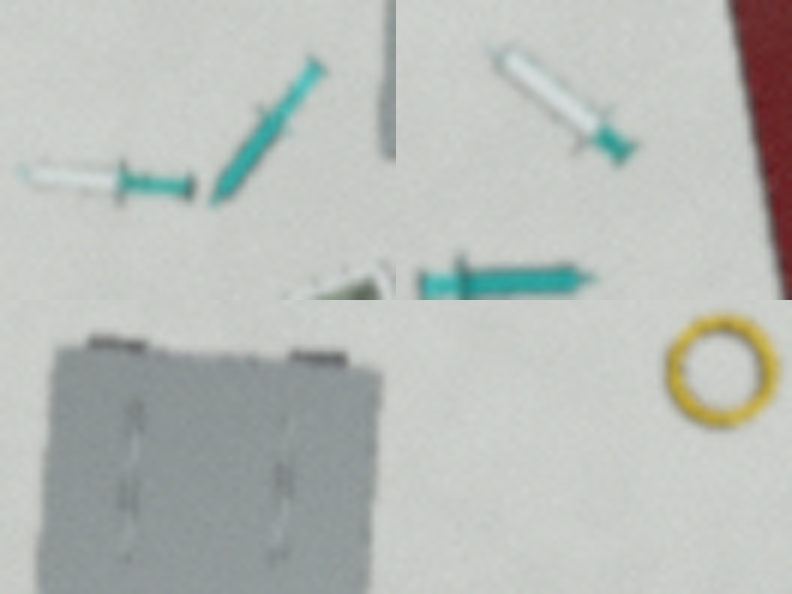

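The crop shows the slim clear syringe with its tip at top-view pixel (224,209) and plunger end at (252,211). The thick clear one has its tip at (411,188) and end at (433.5,205). The case's back edge runs from (286.7,163.3) to (340.3,166.7).

```bash
python3 - <<'E'
from h import *
np.set_printoptions(precision=1,suppress=True)
s1=pts('top0',[(223.7,208.7),(240.2,210.3),(251.7,211.2)],8.5);print('s1',s1,np.linalg.norm(s1[0]-s1[2]))
s2=pts('top0',[(411.3,188.3),(428,201.7),(433.5,205)],11);print('s2',s2,np.linalg.norm(s2[0]-s2[2]))
c=pts('top0',[(286.7,163.5),(340.3,166.7)],52);print('back',c,np.linalg.norm(c[0]-c[1]))
print('bar',pts('top0',[(296,218.5),(325,220)],46))
p=cv2.imread('pics/top0.png'); 
d=np.load('pics/top0.npz')['d']; print(d[180,300],d[240,350], pts('top0',[(300,180),(350,230)]))
cv2.imwrite('pics/crop2.png',cv2.resize(p[155:230,270:360],None,fx=8,fy=8,interpolation=cv2.INTER_CUBIC))
E
```

```text
s1 [[455.6 377.3   8.5]
 [451.6 317.    8.5]
 [449.6 275.1   8.5]] 102.34726066968544
s2 [[ 548.2 -295.8   11. ]
 [ 501.7 -356.8   11. ]
 [ 490.4 -376.8   11. ]] 99.46654991812336
back [[619.5 150.6  52. ]
 [613.2 -38.   52. ]] 188.713235249107
bar [[427.4 111.8  46. ]
 [425.2  10.2  46. ]]
1566.9897 1604.0188 [[562.6 101.9  50.2]
 [392.7 -79.9   3.4]]
```

View pics/crop2.png

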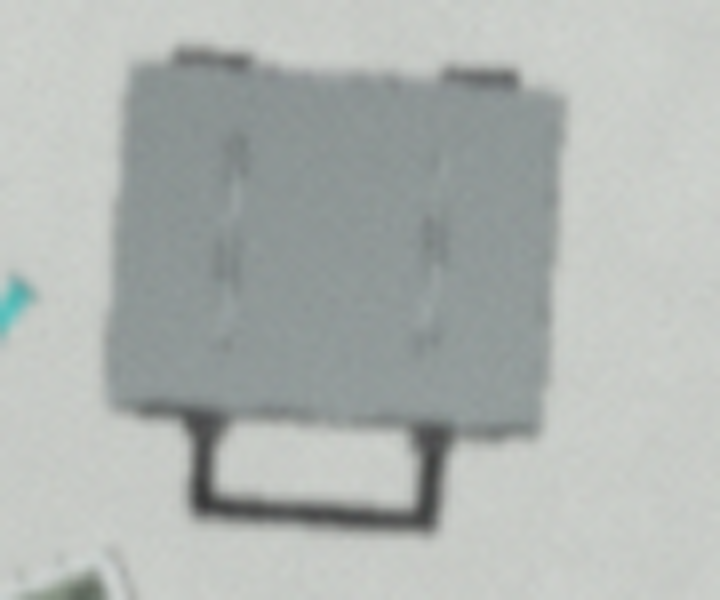

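The picture confirms the case, with yaw about -0.036, centre about (541,59) and the bar centre at crop pixel (316,513), about (426,61). I start the approach and check the heights behind the case.

```bash
python3 -m pendant '[{"x":204,"y":-243,"spin":-0.5,"jaw":30},{"x":204,"y":-243,"spin":-0.5,"jaw":30},{"x":204,"y":-243,"spin":-0.5,"jaw":30},{"x":204,"y":-243,"spin":-0.5,"jaw":30},{"x":408,"y":-486,"spin":-1.065,"jaw":30},{"x":408,"y":-486,"spin":-1.065,"jaw":30},{"x":408,"y":-486,"spin":-1.065,"jaw":30},{"x":408,"y":-486,"spin":-1.065,"jaw":30},{"x":408,"y":-486,"spin":-1.065,"jaw":30},{"x":408,"y":-486,"spin":-1.065,"jaw":30},{"x":408,"y":-486,"spin":-1.065,"jaw":30},{"x":408,"y":-486,"spin":-1.065,"jaw":30}]'
cat >> h.py <<'E'
def go(x,y,z,yaw):
    s=readout.observe();R=Rn.from_euler('xyz',s['eef_rot']).as_matrix();yw=np.arctan2(R[1,0],R[0,0])
    d=R.T@(np.array([x,y,z])-s['tcp_pos']);print('t',round(s['time'],2),'tcp',np.round(s['tcp_pos'],1),'yaw',round(yw,3),'shift',np.round(d,1),'spin',round(-(yaw-yw),3),'F',np.round(s['ft_force'],1),'gap',round(s['finger_gap'],1),'q6',round(s['joint_positions'][5],2))
E
python3 - <<'E'
from h import *
go(427,61,140,1.535)
for f in('top0','scene0'):
    u,v=np.meshgrid(np.arange(0,640,2),np.arange(0,400,2));P=pts(f,np.c_[u.ravel(),v.ravel()])
    for y0 in(-60,0,50,80,110,150):
        m=(P[:,1]>y0)&(P[:,1]<y0+40)
        print(f,y0,[int(P[m&(P[:,0]>x)&(P[:,0]<x+25),2].max(initial=-1)) for x in range(600,800,25)])
E
```

```text
t 0.1 tcp [ 282.7 -556.6  230.1] yaw 0.47 shift [ 408.2 -485.1   91.2] spin -1.065 F [-0.4  0.1 -0.5] gap 85.5 q6 -0.11
top0 -60 [50, 7, 5, 9, 15, 45, 919, 35]
top0 0 [54, 5, 7, 5, 5, 6, 918, 7]
top0 50 [55, 10, 6, 4, 5, 48, 915, 106]
top0 80 [57, 40, 7, 9, 8, 46, 915, 110]
top0 110 [57, 37, 6, 5, 72, 35, 916, 218]
top0 150 [54, 8, 5, 5, 72, 14, 914, 221]
scene0 -60 [51, 2, 2, 1, 38, 37, 38, 38]
scene0 0 [54, 1, 0, 1, 1, 0, 1, 0]
scene0 50 [53, -1, 0, 2, 1, 0, 103, 103]
scene0 80 [53, -1, 0, 3, 1, 0, 103, 103]
scene0 110 [53, 34, 1, 3, 67, 58, 213, 215]
scene0 150 [54, 3, 1, 3, 68, 66, 215, 215]$[0]: bad value
```

Clearance behind is fine, but the move was refused. It probably needs every key in each row.

```bash
python3 -m pendant '[{"x":204,"y":-243,"z":0,"spin":-0.5,"jaw":30},{"x":204,"y":-243,"z":0,"spin":-0.5,"jaw":30},{"x":204,"y":-243,"z":0,"spin":-0.5,"jaw":30},{"x":204,"y":-243,"z":0,"spin":-0.5,"jaw":30},{"x":408,"y":-485,"z":40,"spin":-1.065,"jaw":30},{"x":408,"y":-485,"z":40,"spin":-1.065,"jaw":30},{"x":408,"y":-485,"z":40,"spin":-1.065,"jaw":30},{"x":408,"y":-485,"z":40,"spin":-1.065,"jaw":30},{"x":408,"y":-485,"z":40,"spin":-1.065,"jaw":30},{"x":408,"y":-485,"z":40,"spin":-1.065,"jaw":30},{"x":408,"y":-485,"z":40,"spin":-1.065,"jaw":30},{"x":408,"y":-485,"z":40,"spin":-1.065,"jaw":30}]'
python3 - <<'E'
from h import *
go(427,61,140,1.535)
E
```

```text
time: 1.1
tcp_pos: [396.1, -69.5, 202.5]
eef_rot: [3.141, 0.0, 1.534]
ft_force: [0.7, -0.1, -0.4]
finger_gap: 30.3
gripper_force: 0.0
t 1.1 tcp [396.1 -69.5 202.5] yaw 1.534 shift [131.6  26.1  62.5] spin -0.001 F [ 0.7 -0.1 -0.4] gap 30.3 q6 -0.31
```

```bash
python3 -m pendant '[{"x":40,"y":8,"z":18,"spin":0,"jaw":30},{"x":80,"y":16,"z":36,"spin":0,"jaw":30},{"x":120,"y":25,"z":55,"spin":0,"jaw":30},{"x":120,"y":25,"z":55,"spin":0,"jaw":30},{"x":120,"y":25,"z":55,"spin":0,"jaw":30}]'
python3 - <<'E'
from h import *
p,d,s=snap('wrist','w1'); go(427,61,140,1.535)
E
```

```text
time: 1.52
tcp_pos: [424.0, 49.6, 145.8]
eef_rot: [-3.137, -0.0, 1.54]
ft_force: [-0.1, 0.8, -0.4]
finger_gap: 29.9
gripper_force: 0.0
t 1.57 tcp [424.8  48.  146.9] yaw 1.538 shift [13.1  1.8  6.9] spin 0.003 F [-0.4 -0.6  0.2] gap 29.9 q6 -0.02
```

View pics/w1.png

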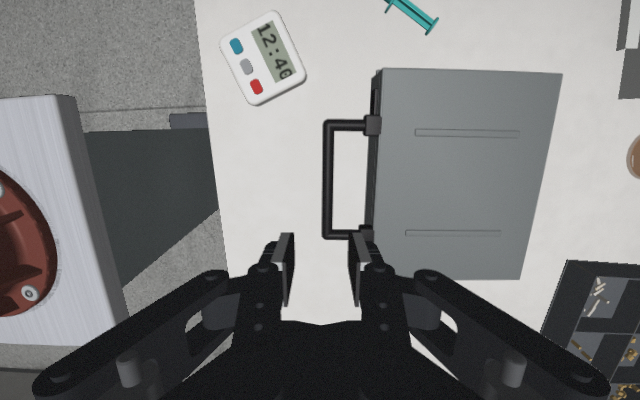

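The wrist view shows the bar from (329,124) to (327,234) and the closed lid to its right, with corners at about (381,68), (562,73) and (521,280).

```bash
python3 - <<'E'
from h import *
np.set_printoptions(precision=1,suppress=True)
print(pts('w1',[(329,124),(328,180),(327,234)],46)); print(pts('w1',[(381,68),(562,73),(521,280)],52)); print(pts('w1',[(329,180),(450,180)]))
b=pts('w1',[(328,180)],46)[0]
go(b[0],b[1],46-16,1.535)
E
```

```text
[[431.9 115.9  46. ]
 [429.9  67.3  46. ]
 [427.7  15.4  46. ]]
[[474.2 158.   52. ]
 [624.  152.7  52. ]
 [619.2 -37.7  52. ]]
[[430.7  68.5  51.7]
 [537.   65.6  52.4]]
t 1.57 tcp [424.8  48.  146.9] yaw 1.538 shift [ 19.6   4.8 116.9] spin 0.003 F [-0.4 -0.6  0.2] gap 29.9 q6 -0.02
```

```bash
python3 -m pendant '[{"x":10,"y":2,"z":30,"spin":0,"jaw":30},{"x":17,"y":4,"z":60,"spin":0,"jaw":30},{"x":17,"y":4.5,"z":85,"spin":0,"jaw":30},{"x":17,"y":4.5,"z":105,"spin":0,"jaw":30},{"x":17,"y":4.5,"z":118,"spin":0,"jaw":30},{"x":17,"y":4.5,"z":118,"spin":0,"jaw":30},{"x":17,"y":4.5,"z":118,"spin":0,"jaw":8},{"x":17,"y":4.5,"z":118,"spin":0,"jaw":8},{"x":17,"y":4.5,"z":118,"spin":0,"jaw":8},{"x":17,"y":4.5,"z":118,"spin":0,"jaw":8},{"x":17,"y":4.5,"z":118,"spin":0,"jaw":8},{"x":17,"y":4.5,"z":118,"spin":0,"jaw":8}]' 25
python3 - <<'E'
from h import *
go(429,65,27,1.535)
h=np.array([429,40]);
for L in np.arange(0,1.851,.15): print(round(L,2),'fwd(-y) %.0f up %.0f'%(192-192*np.cos(L)+6*np.sin(L), 192*np.sin(L)+6*np.cos(L)-6))
E
```

```text
time: 2.57
tcp_pos: [429.6, 63.0, 30.7]
eef_rot: [-3.139, 0.002, 1.535]
ft_force: [-5.0, -2.0, -0.2]
finger_gap: 9.0
gripper_force: 24.4
t 2.57 tcp [429.6  63.   30.7] yaw 1.535 shift [ 2.  -0.6  3.7] spin -0.0 F [-5.  -2.  -0.2] gap 9.0 q6 0.02
0.0 fwd(-y) 0 up 0
0.15 fwd(-y) 3 up 29
0.3 fwd(-y) 10 up 56
0.45 fwd(-y) 22 up 83
0.6 fwd(-y) 37 up 107
0.75 fwd(-y) 56 up 129
0.9 fwd(-y) 77 up 148
1.05 fwd(-y) 102 up 164
1.2 fwd(-y) 128 up 175
1.35 fwd(-y) 156 up 183
1.5 fwd(-y) 184 up 186
1.65 fwd(-y) 213 up 185
1.8 fwd(-y) 241 up 180
```

```bash
python3 -m pendant '[{"x":0,"y":0.5,"z":-8,"spin":0,"jaw":8},{"x":0,"y":1.6,"z":-19,"spin":0,"jaw":8},{"x":0,"y":5,"z":-38,"spin":0,"jaw":8},{"x":0,"y":10.3,"z":-56.5,"spin":0,"jaw":8},{"x":0,"y":17.5,"z":-74,"spin":0,"jaw":8},{"x":0,"y":26.4,"z":-91,"spin":0,"jaw":8},{"x":0,"y":37,"z":-107,"spin":0,"jaw":8},{"x":0,"y":49,"z":-122,"spin":0,"jaw":8},{"x":0,"y":62.5,"z":-136,"spin":0,"jaw":8},{"x":0,"y":77.4,"z":-148,"spin":0,"jaw":8},{"x":0,"y":77.4,"z":-148,"spin":0,"jaw":8},{"x":0,"y":77.4,"z":-148,"spin":0,"jaw":8}]'
python3 - <<'E'
from h import *
go(429+241,65-8,28+180,1.535)
snap('scene','s1')
E
```

```text
time: 3.57
tcp_pos: [509.2, 60.0, 183.3]
eef_rot: [3.14, 0.002, 1.534]
ft_force: [-9.5, -3.3, 10.1]
finger_gap: 8.8
gripper_force: 25.5
t 3.57 tcp [509.2  60.  183.3] yaw 1.534 shift [  2.8 160.8 -24.4] spin -0.001 F [-9.5 -3.3 10.1] gap 8.8 q6 0.02
```

View pics/s1.png

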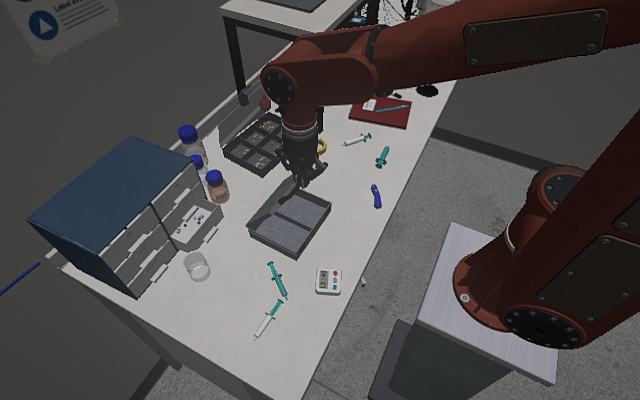

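The lid is following, held by the bar, and the open compartments are visible at scene pixel (290,220). I continue with a slight outward bias to reduce the radial force.

```bash
python3 -m pendant '[{"x":0,"y":6,"z":-6,"spin":0,"jaw":8},{"x":0,"y":16,"z":-14,"spin":0,"jaw":8},{"x":0,"y":33,"z":-24,"spin":0,"jaw":8},{"x":0,"y":51,"z":-31,"spin":0,"jaw":8},{"x":0,"y":69,"z":-36,"spin":0,"jaw":8},{"x":0,"y":88,"z":-40,"spin":0,"jaw":8},{"x":0,"y":107,"z":-42,"spin":0,"jaw":8},{"x":0,"y":126,"z":-42,"spin":0,"jaw":8},{"x":0,"y":145,"z":-40,"spin":0,"jaw":8},{"x":0,"y":155,"z":-38,"spin":0,"jaw":8},{"x":0,"y":162,"z":-36,"spin":0,"jaw":8},{"x":0,"y":162,"z":-36,"spin":0,"jaw":8}]'
python3 - <<'E'
from h import *
go(429+241,65-8,28+180,1.535)
E
```

```text
time: 4.62
tcp_pos: [672.7, 53.7, 216.4]
eef_rot: [3.136, 0.003, 1.534]
ft_force: [0.9, -5.8, 4.5]
finger_gap: 8.6
gripper_force: 25.3
t 4.62 tcp [672.7  53.7 216.4] yaw 1.534 shift [ 3.3 -2.8  8.3] spin -0.001 F [ 0.9 -5.8  4.5] gap 8.6 q6 0.01
```

```bash
python3 -m pendant '[{"x":0,"y":0,"z":0,"spin":0,"jaw":16},{"x":0,"y":0,"z":0,"spin":0,"jaw":24},{"x":0,"y":0,"z":0,"spin":0,"jaw":34},{"x":0,"y":0,"z":0,"spin":0,"jaw":34},{"x":0,"y":0,"z":0,"spin":0,"jaw":34},{"x":0,"y":0,"z":-20,"spin":0,"jaw":34},{"x":0,"y":0,"z":-45,"spin":0,"jaw":34},{"x":0,"y":0,"z":-70,"spin":0,"jaw":34},{"x":0,"y":-30,"z":-70,"spin":0,"jaw":34},{"x":0,"y":-60,"z":-70,"spin":0,"jaw":40},{"x":0,"y":-90,"z":-70,"spin":0,"jaw":40},{"x":0,"y":-90,"z":-70,"spin":0,"jaw":40}]'
python3 - <<'E'
from h import *
go(454,320,120,1.51)
P,d,s=snap('top','t1')
u,v=np.meshgrid(np.arange(270,360),np.arange(120,220));P=pts('t1',np.c_[u.ravel(),v.ravel()])
m=(P[:,2]>60)&(P[:,2]<240)&(P[:,0]>600)&(P[:,0]<710); Q=P[m]
for z in range(60,240,20):
    k=(Q[:,2]>z)&(Q[:,2]<z+20); print(z,k.sum(),Q[k,0].mean() if k.any() else 0)
E
```

```text
time: 5.62
tcp_pos: [574.1, 59.9, 282.1]
eef_rot: [-3.134, -0.001, 1.536]
ft_force: [-0.1, 0.5, -0.8]
finger_gap: 40.0
gripper_force: 0.0
t 5.62 tcp [574.1  59.9 282.1] yaw 1.536 shift [ 255.7 -128.   163.1] spin 0.026 F [-0.1  0.5 -0.8] gap 40.0 q6 0.02
60 28 629.9334681550603
80 28 635.6557424919886
100 32 641.3454902245873
120 28 647.0311872894359
140 32 652.7329175880416
160 11 657.267619872075
180 39 658.6366346789458
200 0 0
220 0 0
```

The lid slope gives about 1.83 rad, so it rests on its stop. Next is the slim syringe.

```bash
python3 -m pendant '[{"x":120,"y":-60,"z":60,"spin":0,"jaw":45},{"x":120,"y":-60,"z":60,"spin":0,"jaw":45},{"x":120,"y":-60,"z":60,"spin":0,"jaw":45},{"x":235,"y":-127,"z":160,"spin":0.025,"jaw":45},{"x":235,"y":-127,"z":160,"spin":0.025,"jaw":45},{"x":235,"y":-127,"z":160,"spin":0.025,"jaw":45},{"x":235,"y":-127,"z":160,"spin":0.025,"jaw":45},{"x":235,"y":-127,"z":160,"spin":0.025,"jaw":45},{"x":235,"y":-127,"z":160,"spin":0.025,"jaw":45},{"x":235,"y":-127,"z":160,"spin":0.025,"jaw":45},{"x":235,"y":-127,"z":160,"spin":0.025,"jaw":45}]' 20
python3 - <<'E'
from h import *
go(454,341,120,1.51)
snap('wrist','w2')
E
```

```text
time: 6.58
tcp_pos: [463.4, 298.6, 124.8]
eef_rot: [3.139, -0.001, 1.51]
ft_force: [0.0, 0.0, 0.7]
finger_gap: 45.1
gripper_force: 0.0
t 6.58 tcp [463.4 298.6 124.8] yaw 1.51 shift [ 41.8 -11.9   4.8] spin -0.0 F [0.  0.  0.7] gap 45.1 q6 0.51
```

View pics/w2.png

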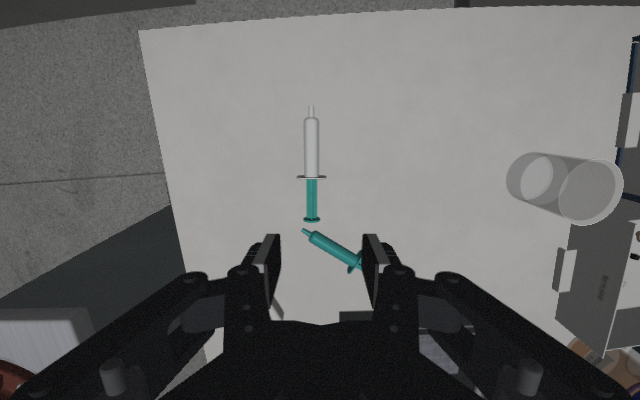

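The wrist view shows the slim clear syringe with its tip at (310.5,106), flange at (311.5,177) and plunger end at (312,220). The turquoise look-alike starts below it at (303,230).

```bash
python3 - <<'E'
from h import *
np.set_printoptions(precision=1,suppress=True)
p=pts('w2',[(310.5,106),(311.5,177),(312,220)],8.5);a=p[0]-p[2];L=np.linalg.norm(a);a/=L;b=p[0]-36*a
print(p,L,np.arctan2(a[1],a[0]),b,p[1]+29*a)
go(b[0],b[1],2.5,np.arctan2(a[1],a[0]))
E
```

```text
[[458.8 381.2   8.5]
 [455.2 316.7   8.5]
 [452.7 273.3   8.5]] 108.04775327726294 1.5146816946578041 [456.8 345.3   8.5] [456.9 345.6   8.5]
t 6.63 tcp [463.7 298.3 125.3] yaw 1.509 shift [ 46.2 -10.2 122.9] spin -0.006 F [-0.9  0.6  0.3] gap 45.0 q6 0.51
```

```bash
python3 -m pendant '[{"x":30,"y":-7,"z":20,"spin":0,"jaw":40},{"x":46,"y":-10,"z":45,"spin":-0.005,"jaw":40},{"x":46,"y":-10,"z":75,"spin":-0.005,"jaw":40},{"x":46,"y":-10,"z":100,"spin":-0.005,"jaw":40},{"x":46,"y":-10,"z":110,"spin":-0.005,"jaw":40},{"x":46,"y":-10,"z":110,"spin":-0.005,"jaw":40}]'
python3 - <<'E'
from h import *
go(456.8,345.3,4,1.515)
E
```

```text
time: 7.13
tcp_pos: [453.7, 343.0, 11.9]
eef_rot: [-3.138, 0.003, 1.513]
ft_force: [-0.3, -0.5, 0.1]
finger_gap: 39.5
gripper_force: 0.0
t 7.13 tcp [453.7 343.   11.9] yaw 1.513 shift [2.5 3.  7.9] spin -0.002 F [-0.3 -0.5  0.1] gap 39.5 q6 0.58
```

```bash
python3 -m pendant '[{"x":2,"y":2,"z":4,"spin":0,"jaw":40},{"x":2,"y":2,"z":7.5,"spin":0,"jaw":40},{"x":2,"y":2,"z":7.5,"spin":0,"jaw":10},{"x":2,"y":2,"z":7.5,"spin":0,"jaw":10},{"x":2,"y":2,"z":7.5,"spin":0,"jaw":10},{"x":2,"y":2,"z":7.5,"spin":0,"jaw":10},{"x":2,"y":2,"z":7.5,"spin":0,"jaw":10},{"x":2,"y":2,"z":7.5,"spin":0,"jaw":10}]' 20
python3 - <<'E'
from h import *
go(456.8,345.3,4,1.515)
E
```

```text
time: 7.8
tcp_pos: [457.6, 347.2, 7.7]
eef_rot: [3.14, -0.001, 1.515]
ft_force: [0.1, -0.1, 5.5]
finger_gap: 11.7
gripper_force: 20.0
t 7.8 tcp [457.6 347.2   7.7] yaw 1.515 shift [-2.  -0.7  3.7] spin 0.0 F [ 0.1 -0.1  5.5] gap 11.7 q6 0.58
```

```bash
python3 -m pendant '[{"x":0,"y":0,"z":-15,"spin":0,"jaw":10},{"x":0,"y":0,"z":-40,"spin":0,"jaw":10},{"x":0,"y":0,"z":-80,"spin":0,"jaw":10},{"x":-20,"y":10,"z":-110,"spin":0.1,"jaw":10},{"x":-50,"y":20,"z":-115,"spin":0.22,"jaw":10},{"x":-80,"y":35,"z":-115,"spin":0.34,"jaw":10},{"x":-110,"y":50,"z":-115,"spin":0.46,"jaw":10},{"x":-140,"y":65,"z":-115,"spin":0.58,"jaw":10},{"x":-170,"y":80,"z":-115,"spin":0.7,"jaw":10},{"x":-200,"y":95,"z":-115,"spin":0.82,"jaw":10},{"x":-225,"y":108,"z":-115,"spin":0.94,"jaw":10},{"x":-233,"y":113,"z":-115,"spin":1.06,"jaw":10}]'
python3 - <<'E'
from h import *
go(557.6,107.7,60,-.035)
E
```

```text
time: 8.8
tcp_pos: [557.6, 104.2, 121.2]
eef_rot: [3.14, -0.0, 0.446]
ft_force: [0.2, 0.0, -0.8]
finger_gap: 11.7
gripper_force: 19.7
t 8.8 tcp [557.6 104.2 121.2] yaw 0.446 shift [ 1.5 -3.3 61.2] spin 0.481 F [ 0.2  0.  -0.8] gap 11.7 q6 1.19
```

```bash
python3 -m pendant '[{"x":0,"y":-1,"z":0,"spin":0.12,"jaw":10},{"x":1,"y":-2,"z":0,"spin":0.24,"jaw":10},{"x":1.5,"y":-2.5,"z":0,"spin":0.36,"jaw":10},{"x":1.5,"y":-2.5,"z":0,"spin":0.48,"jaw":10},{"x":1.5,"y":-2.5,"z":0,"spin":0.48,"jaw":10},{"x":1.5,"y":-2.5,"z":0,"spin":0.48,"jaw":10}]'
python3 - <<'E'
from h import *
go(557.6,107.7,60,-.035)
snap('wrist','w3')
E
```

```text
time: 9.3
tcp_pos: [556.2, 110.7, 120.9]
eef_rot: [-3.142, 0.001, -0.022]
ft_force: [-0.1, -0.0, -0.1]
finger_gap: 12.0
gripper_force: 19.7
t 9.3 tcp [556.2 110.7 120.9] yaw -0.022 shift [ 1.5  3.  60.9] spin 0.013 F [-0.1 -0.  -0.1] gap 12.0 q6 1.67
```

View pics/w3.png

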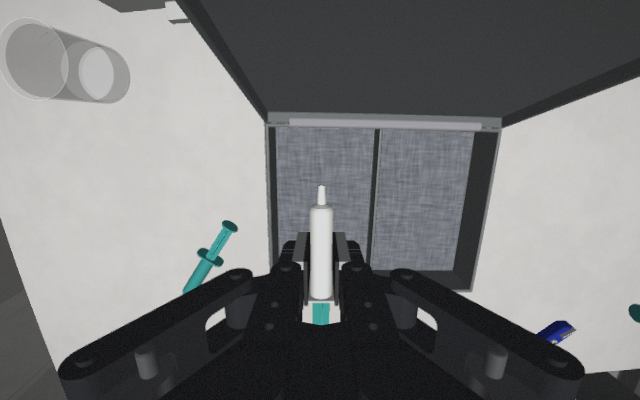

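The slim syringe is held level, nozzle at (321,187) pointing to the hinge, over the left compartment. The divider runs from (377,130) to (370,268).

```bash
python3 - <<'E'
from h import *
np.set_printoptions(precision=1,suppress=True)
print(pts('w3',[(377,130),(370,268)],30),pts('w3',[(266,125),(501,125)],40))
go(557.6,107.7,12,-.035)
E
```

```text
[[616.9  62.3  30. ]
 [490.   64.9  30. ]] [[622.8 151.8  40. ]
 [619.7 -35.4  40. ]]
t 9.35 tcp [556.3 110.7 121. ] yaw -0.022 shift [  1.4   3.  109. ] spin 0.013 F [-0.2 -0.6  0.1] gap 12.2 q6 1.67
```

```bash
python3 -m pendant '[{"x":1.5,"y":1,"z":30,"spin":0.01,"jaw":10},{"x":1.5,"y":1,"z":60,"spin":0.01,"jaw":10},{"x":1.5,"y":1,"z":80,"spin":0.01,"jaw":10},{"x":1.5,"y":1,"z":95,"spin":0.01,"jaw":10},{"x":1.5,"y":1,"z":103,"spin":0.01,"jaw":10},{"x":1.5,"y":1,"z":107,"spin":0.01,"jaw":10},{"x":1.5,"y":1,"z":107,"spin":0.01,"jaw":10},{"x":1.5,"y":1,"z":107,"spin":0.01,"jaw":10}]'
python3 - <<'E'
from h import *
go(557.6,109,12,-.035)
E
```

```text
time: 10.02
tcp_pos: [559.0, 109.7, 15.2]
eef_rot: [-3.141, -0.002, -0.035]
ft_force: [0.0, 0.6, -0.1]
finger_gap: 11.9
gripper_force: 19.7
t 10.02 tcp [559.  109.7  15.2] yaw -0.035 shift [-1.4  0.8  3.2] spin 0.0 F [ 0.   0.6 -0.1] gap 11.9 q6 1.68
```

```bash
python3 -m pendant '[{"x":0,"y":0,"z":2.5,"spin":0,"jaw":10},{"x":0,"y":0,"z":2.5,"spin":0,"jaw":10},{"x":0,"y":0,"z":2.5,"spin":0,"jaw":18},{"x":0,"y":0,"z":2.5,"spin":0,"jaw":26},{"x":0,"y":0,"z":2.5,"spin":0,"jaw":34},{"x":0,"y":0,"z":2.5,"spin":0,"jaw":34},{"x":0,"y":0,"z":-10,"spin":0,"jaw":34},{"x":0,"y":0,"z":-35,"spin":0,"jaw":34},{"x":0,"y":0,"z":-70,"spin":0,"jaw":34},{"x":0,"y":0,"z":-110,"spin":0,"jaw":34},{"x":0,"y":0,"z":-130,"spin":0,"jaw":34},{"x":0,"y":0,"z":-130,"spin":0,"jaw":34}]'
python3 - <<'E'
from h import *
snap('wrist','w4')
go(510,-345,130,.95)
p=cv2.imread('pics/w4.png'); t=snap('top','t4')
t=cv2.imread('pics/t4.png')
cv2.imwrite('pics/v4.png',np.hstack([p[80:400,180:560],cv2.resize(t[150:230,270:370],(400,320),interpolation=cv2.INTER_CUBIC)]))
E
```

```text
time: 11.02
tcp_pos: [563.3, 110.1, 152.6]
eef_rot: [-3.14, -0.014, -0.035]
ft_force: [0.8, 0.1, 0.8]
finger_gap: 34.1
gripper_force: 0.0
t 11.07 tcp [561.3 109.9 149.5] yaw -0.035 shift [-35.5 456.4  18.7] spin -0.985 F [ 0.2 -0.1  1. ] gap 33.8 q6 1.68
```

View pics/v4.png

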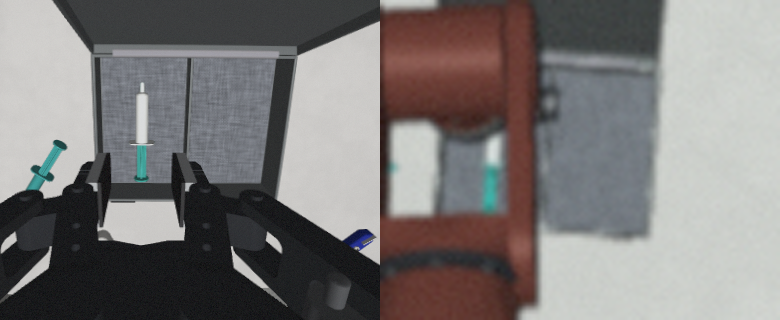

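The slim syringe lies in the left bay, tip at w4 (322,163) and end at (321,259). Now the thick one.

```bash
python3 -m pendant '[{"x":-18,"y":228,"z":0,"spin":-0.5,"jaw":45},{"x":-18,"y":228,"z":0,"spin":-0.5,"jaw":45},{"x":-18,"y":228,"z":0,"spin":-0.5,"jaw":45},{"x":-18,"y":228,"z":0,"spin":-0.5,"jaw":45},{"x":-36,"y":456,"z":18,"spin":-0.985,"jaw":45},{"x":-36,"y":456,"z":18,"spin":-0.985,"jaw":45},{"x":-36,"y":456,"z":18,"spin":-0.985,"jaw":45},{"x":-36,"y":456,"z":18,"spin":-0.985,"jaw":45},{"x":-36,"y":456,"z":18,"spin":-0.985,"jaw":45},{"x":-36,"y":456,"z":18,"spin":-0.985,"jaw":45},{"x":-36,"y":456,"z":18,"spin":-0.985,"jaw":45},{"x":-36,"y":456,"z":18,"spin":-0.985,"jaw":45}]'
python3 -m pendant '[{"x":0,"y":0,"z":0,"spin":0,"jaw":45},{"x":0,"y":0,"z":0,"spin":0,"jaw":45}]'
python3 - <<'E'
from h import *
np.set_printoptions(precision=1,suppress=True)
print('slim',pts('w4',[(322,163),(321,259)],12.5))
go(510,-345,130,.95)
snap('wrist','w5')
E
```

```text
time: 12.12
tcp_pos: [503.8, -347.5, 123.9]
eef_rot: [-3.138, 0.001, 0.948]
ft_force: [0.3, -0.4, -0.1]
finger_gap: 44.9
gripper_force: 0.0
time: 12.28
tcp_pos: [504.2, -345.3, 124.0]
eef_rot: [-3.137, -0.001, 0.947]
ft_force: [-0.2, 0.9, 0.2]
finger_gap: 45.0
gripper_force: 0.0
slim [[592.5 108.2  12.5]
 [484.4 113.   12.5]]
t 12.28 tcp [ 504.2 -345.3  124. ] yaw 0.947 shift [ 3.6  4.5 -6. ] spin -0.003 F [-0.2  0.9  0.2] gap 45.0 q6 -0.09
```

View pics/w5.png

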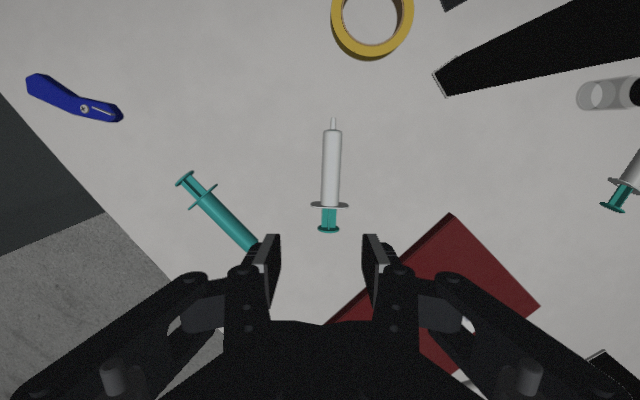

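The thick syringe has its tip at (333.5,119), flange at (329.5,205) and end at (328,230). A table leg foot is at (440,90), and the turquoise one is on the left at (220,215).

```bash
python3 - <<'E'
from h import *
np.set_printoptions(precision=1,suppress=True)
p=pts('w5',[(333.5,119),(329.5,205),(328,230)],11);a=p[0]-p[2];L=np.linalg.norm(a);a/=L;b=p[0]-45*a
print(p,L,np.arctan2(a[1],a[0]),b,p[1]+36*a,'leg',pts('w5',[(448,96),(434,76)],0),'turq tip',pts('top0',[(427.3,226.3)],10))
go(b[0],b[1],8,np.arctan2(a[1],a[0]))
E
```

```text
[[ 554.2 -294.2   11. ]
 [ 505.  -357.5   11. ]
 [ 488.8 -377.8   11. ]] 106.12118948161125 0.9073147828766476 [ 526.5 -329.6   11. ] [ 527.2 -329.2   11. ] leg [[ 652.5 -338.7    0. ]
 [ 650.6 -316.2    0. ]] turq tip [[ 413.5 -355.8   10. ]]
t 12.33 tcp [ 504.6 -344.   124.2] yaw 0.948 shift [ 24.3   9.9 116.2] spin 0.041 F [ 0.2 -0.2  0.5] gap 44.9 q6 -0.09
```

```bash
python3 -m pendant '[{"x":15,"y":6,"z":25,"spin":0.04,"jaw":40},{"x":24,"y":10,"z":55,"spin":0.04,"jaw":40},{"x":24,"y":10,"z":85,"spin":0.04,"jaw":40},{"x":24,"y":10,"z":104,"spin":0.04,"jaw":40},{"x":24,"y":10,"z":112,"spin":0.04,"jaw":40},{"x":24,"y":10,"z":115,"spin":0.04,"jaw":40},{"x":24,"y":10,"z":115,"spin":0.04,"jaw":40},{"x":24,"y":10,"z":115,"spin":0.04,"jaw":12},{"x":24,"y":10,"z":115,"spin":0.04,"jaw":12},{"x":24,"y":10,"z":115,"spin":0.04,"jaw":12},{"x":24,"y":10,"z":115,"spin":0.04,"jaw":12},{"x":24,"y":10,"z":115,"spin":0.04,"jaw":12}]' 20
python3 - <<'E'
from h import *
go(546,15,120,-.035)
E
```

```text
time: 13.33
tcp_pos: [529.6, -332.1, 13.3]
eef_rot: [3.138, -0.0, 0.909]
ft_force: [-0.6, 1.0, 4.9]
finger_gap: 14.2
gripper_force: 19.6
t 13.33 tcp [ 529.6 -332.1   13.3] yaw 0.909 shift [ 284.  -199.8 -107.2] spin 0.944 F [-0.6  1.   4.9] gap 14.2 q6 -0.01
```

The grip is probably above the barrel's middle (gap 14.2 on an 18 mm barrel), so I regrip lower.

```bash
python3 -m pendant '[{"x":0,"y":0,"z":0,"spin":0,"jaw":22},{"x":0,"y":0,"z":0,"spin":0,"jaw":30},{"x":0,"y":0,"z":0,"spin":0,"jaw":30},{"x":0,"y":0,"z":3,"spin":0,"jaw":30},{"x":0,"y":0,"z":5,"spin":0,"jaw":30},{"x":0,"y":0,"z":5,"spin":0,"jaw":30}]' 20
python3 -m pendant '[{"x":0,"y":0,"z":0,"spin":0,"jaw":12},{"x":0,"y":0,"z":0,"spin":0,"jaw":12},{"x":0,"y":0,"z":0,"spin":0,"jaw":12},{"x":0,"y":0,"z":0,"spin":0,"jaw":12},{"x":0,"y":0,"z":0,"spin":0,"jaw":12}]' 20
python3 - <<'E'
from h import *
go(546,15,120,-.035)
E
```

```text
time: 13.83
tcp_pos: [527.4, -330.6, 5.2]
eef_rot: [-3.14, 0.0, 0.91]
ft_force: [-0.3, -0.1, -0.1]
finger_gap: 29.9
gripper_force: 0.0
time: 14.25
tcp_pos: [528.2, -331.1, 6.4]
eef_rot: [3.142, -0.0, 0.91]
ft_force: [-0.2, 0.3, -0.5]
finger_gap: 16.2
gripper_force: 21.9
t 14.25 tcp [ 528.2 -331.1    6.4] yaw 0.91 shift [ 284.1 -198.4 -113.6] spin 0.945 F [-0.2  0.3 -0.5] gap 16.2 q6 -0.01
```

```bash
python3 -m pendant '[{"x":0,"y":0,"z":-15,"spin":0,"jaw":12},{"x":0,"y":0,"z":-45,"spin":0,"jaw":12},{"x":0,"y":0,"z":-80,"spin":0,"jaw":12},{"x":20,"y":-14,"z":-105,"spin":0.1,"jaw":12},{"x":50,"y":-35,"z":-114,"spin":0.2,"jaw":12},{"x":81,"y":-57,"z":-114,"spin":0.3,"jaw":12},{"x":112,"y":-79,"z":-114,"spin":0.4,"jaw":12},{"x":143,"y":-100,"z":-114,"spin":0.5,"jaw":12},{"x":174,"y":-122,"z":-114,"spin":0.6,"jaw":12},{"x":205,"y":-143,"z":-114,"spin":0.7,"jaw":12},{"x":236,"y":-165,"z":-114,"spin":0.8,"jaw":12},{"x":262,"y":-183,"z":-114,"spin":0.9,"jaw":12}]'
python3 - <<'E'
from h import *
go(546,15,120,-.035)
E
```

```text
time: 15.25
tcp_pos: [544.6, -9.5, 121.9]
eef_rot: [-3.141, -0.002, 0.006]
ft_force: [0.4, -0.1, 0.1]
finger_gap: 16.3
gripper_force: 21.9
t 15.25 tcp [544.6  -9.5 121.9] yaw 0.006 shift [  1.5 -24.5   1.9] spin 0.041 F [ 0.4 -0.1  0.1] gap 16.3 q6 1.42
```

```bash
python3 -m pendant '[{"x":1,"y":-14,"z":0,"spin":0.04,"jaw":12},{"x":1,"y":-25,"z":0,"spin":0.04,"jaw":12},{"x":1,"y":-25,"z":0,"spin":0.04,"jaw":12},{"x":1,"y":-25,"z":30,"spin":0.04,"jaw":12},{"x":1,"y":-25,"z":60,"spin":0.04,"jaw":12},{"x":1,"y":-25,"z":80,"spin":0.04,"jaw":12},{"x":1,"y":-25,"z":95,"spin":0.04,"jaw":12},{"x":1,"y":-25,"z":104,"spin":0.04,"jaw":12},{"x":1,"y":-25,"z":108,"spin":0.04,"jaw":12},{"x":1,"y":-25,"z":108,"spin":0.04,"jaw":12},{"x":1,"y":-25,"z":108,"spin":0.04,"jaw":12}]'
python3 - <<'E'
from h import *
go(546,15,11,-.035)
E
```

```text
time: 16.17
tcp_pos: [546.3, 12.4, 13.3]
eef_rot: [3.141, -0.002, -0.031]
ft_force: [0.1, -0.1, -0.7]
finger_gap: 16.1
gripper_force: 21.9
t 16.17 tcp [546.3  12.4  13.3] yaw -0.031 shift [-0.4 -2.6  2.3] spin 0.004 F [ 0.1 -0.1 -0.7] gap 16.1 q6 1.5
```

```bash
python3 -m pendant '[{"x":0,"y":-2,"z":2,"spin":0,"jaw":12},{"x":0,"y":-2,"z":2,"spin":0,"jaw":12},{"x":0,"y":-2,"z":2,"spin":0,"jaw":20},{"x":0,"y":-2,"z":2,"spin":0,"jaw":28},{"x":0,"y":-2,"z":2,"spin":0,"jaw":36},{"x":0,"y":-2,"z":2,"spin":0,"jaw":36},{"x":0,"y":-2,"z":-10,"spin":0,"jaw":36},{"x":0,"y":-2,"z":-35,"spin":0,"jaw":36},{"x":0,"y":-2,"z":-70,"spin":0,"jaw":36},{"x":0,"y":-2,"z":-110,"spin":0,"jaw":36},{"x":0,"y":-2,"z":-140,"spin":0,"jaw":36},{"x":0,"y":-2,"z":-140,"spin":0,"jaw":36}]'
python3 -m pendant '[{"x":-20,"y":0,"z":-30,"spin":0,"jaw":36},{"x":-50,"y":0,"z":-50,"spin":0,"jaw":36},{"x":-50,"y":0,"z":-50,"spin":0,"jaw":36},{"x":-50,"y":0,"z":-50,"spin":0,"jaw":36}]'
python3 - <<'E'
from h import *
snap('wrist','w6')
E
```

```text
time: 17.17
tcp_pos: [551.3, 14.6, 161.8]
eef_rot: [3.14, -0.016, -0.03]
ft_force: [1.4, -0.5, 1.7]
finger_gap: 35.9
gripper_force: 0.0
time: 17.5
tcp_pos: [495.7, 16.6, 204.2]
eef_rot: [3.141, -0.004, -0.03]
ft_force: [-0.9, -0.6, 0.0]
finger_gap: 36.2
gripper_force: 0.0
```

View pics/w6.png

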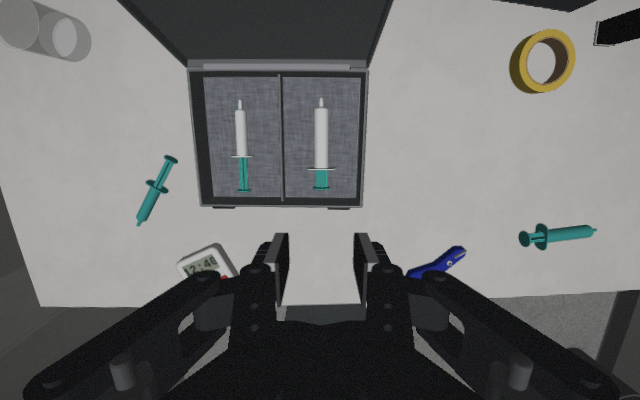

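Both syringes lie flat in their bays: tips at (240,101) and (320,99), plunger ends at (243,190) and (321,188). The lid is open and the bystanders are undisturbed. I check the numbers and hand in.

```bash
python3 - <<'E'
from h import *
np.set_printoptions(precision=1,suppress=True)
c=np.array([546,61.5]);x=np.array([.9994,-.035]);y=np.array([.035,.9994])
P=pts('w6',[(240,101),(243,190)],12.5),pts('w6',[(320.5,99),(321,188)],15)
ok=True
for p,o in zip(P,(47,-47)):
    q=p[:,:2]-c; r=np.c_[q@x,q@y-o]; print(r); ok&=38<r[0,0]<70 and abs(r[:,1]).max()<25
print(ok)
if ok: print(close_job())
E
```

```text
[[ 44.3  -0.3]
 [-61.4   2.9]]
[[ 46.4   0.5]
 [-57.8  -0.6]]
True
the job is handed in; nothing more can be done
None
```

I handed the job in: the lid is open on its stop, and one syringe lies flat in each compartment with its nozzle towards the hinge. My last check put the tips 44 and 46 mm ahead of the compartment centres, and the bystanders looked undisturbed; no verdict came back.

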